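# Sea-lock the sample case

### The arm

A 6-joint arm with a two-finger parallel gripper is mounted at the origin on the work surface; the furniture and walls round the work are solid. World frame = base frame: x ahead of the robot, y to its left, z up, the work surface at z = 0. Lengths are in m, angles in degrees, forces in N, time in s.
With the tool pointing down it reaches from about 0.25 to 0.85 m from the base axis. Payload 12.5 kg.
Tool frame: the origin (TCP) lies on the centre line of the jaws, within the pads' length; the fingertips stand 25 mm ahead of it and the grasp point (between the pads) lies 6 mm ahead of it; z points along the fingers, y is the line along which they close (so a half turn about z gives the same grasp; the last joint's range is limited). The gripper opens to 93 mm and grips with 3 to 60 N. Pads are 15 mm wide; open, the fingers measure 128 mm over their backs; the gripper's body (75 mm by 188 mm) begins 65 mm behind the grasp point.
Start: joints at [-68.216, 20.094, 94.641, -0, 65.266, -4.847], TCP at [0.247, -0.492, 0.244] pointing down, gripper open.
Joint ranges: [-157.81, 157.81], [-45, 120.19], [0.68, 151.7], [-89.99, 269.99], [4.06, 180], [-164.3, 164.3]. Speed limits (degrees/s): [127.2, 127.2, 159.86, 180, 180, 180].

### API

Orientations are given as [roll, pitch, yaw] about the fixed x, y, z axes, in that order (R = Rz(yaw) Ry(pitch) Rx(roll)).
In Python, from plant import env, imaging, order gives the robot as it stands.
- The arm moves only by the shell command python3 -m handwheel 'ROWS'. ROWS is a JSON list of rows, 1 to 8 of them, each of 5 numbers: dx, dy, dz in parts of the range, where 1.0 means 0.4 m, then a turn about the tool's z in fractions of the full range, 1 being 4 rad, then the opening from 0.0 (shut) to 1.0 (fully open); each row is the pose to reach, as a shift and turn from the pose commanded when the command began, along the tool's axes at that moment; what a row does not reach only later rows make up. A row lasts 1/10 s, in which the tool goes at most 0.05 m and 8.59 degrees, less where a joint would pass 70% of its speed; a pose out of reach is approached as far as the arm can. The fingers move at their own pace and stop on an object; the grip force is fixed at half the most. Time passes only in rows, so rows that do not move let the fingers close. It prints the time, the measured TCP pose, the force, the opening and the grip force at its end. A shift or turn number past 1, either way, is cut back to 1. Input that does not fit is refused with a message, and nothing moves.
- env.get_obs(): the state, without advancing time (a new reading comes with each control period).
- imaging.read_camera(name): name is "scene" or "side" or "wrist"; returns the picture (480x640x3 uint8, blue, green, red); there is no depth.
- imaging.camera_info(name): a dict with "mtx" (3x3 intrinsics, pixels), "world_from_camera" (4x4, takes a point from camera to world coordinates). Camera axes: x right, y down, z forward; pixel columns grow to the right and rows downward; lengths in m; the calibration is good to about 2 mm. The wrist camera is an equidistant fisheye: a pixel r from the principal point sees the ray r / f radians off the axis. A picture is of the moment at which its call begins: read the wrist's pose just before it. camera_info takes no time and is no camera call; for the wrist camera it gives the pose at the moment of the call.
- order.close_job(): hands the job in; it is judged then, once.
Trained networks look in the newest picture that a camera, given by its name, has taken for a name from the list of things; names that differ only in an ending like _2 or _b are one class to them, and where a whole thing is asked for, a point or a joint stands for the part that bears it (a point fixed in the world has none). Each returns a list of dicts, best first, with "score" (0 to 1); they miss things now and then, are a little off and sometimes report something else, mostly with a low value. They report only what shows in the picture. A call takes as long as a camera call. They do not tell look-alikes from the thing itself.
- imaging.cut_out(camera, thing): "pixels" (480x640 bool, what is visible of it) and "uv" ([column, row] in pixels, amid what is visible of it).
The state is a dict: "clock": time; "joints": joint angles; "joint_velocities": joint speeds; "tau": joint torques, N m; "position": TCP position; "tcp_rot": TCP orientation; "wrist_force": force on the tool from outside, world axes, zero at the start; "torque": the same for the moment, N m; "grip_width": opening from 0.0 (shut) to 1.0 (fully open); "grasp_force": force on a finger pad.
Only numpy, scipy, OpenCV 4.12 (cv2) and the standard library are available. Lean on these libraries where they do the work, as an engineer would, in place of code of your own. Each camera call takes 0.05 s, during which the arm holds its last target. There are 200 camera calls.

### The job

Lock the sample case for sea: push its round knob along the slot in the lid to the corner, then round the corner and along the short leg to its very end, so that the bolt stays shot into the keeper. Push gently with closed fingertips or the outside of the fingers; do not pinch or lift the knob, and leave the vials and the forceps where they are. Finish with the hand clear of everything.

Things in the scene. Friction and masses are not known exactly. Their poses are not given: they have to be found in the camera images.
- case: Sample case, fixed: low grey box, bare aluminium lid 180 x 200 mm, lid surface 56 mm over the worktop, base plate 190 x 260 mm. Origin: centre of the box's underside. x to its hinged back (away from the robot at yaw 0, yaw within 0.35), y left, z up. A steel bridge (keeper), 50 mm high, stands off its -y end. The lid has an L-shaped slot 18 mm wide: long leg along y, short leg along x.
- slot_open (a point): Knob centre at the open end of the slot's long leg, at lid height: case frame x -30, y +57, z 56 mm. The long leg runs from here towards -y.
- slot_corner (a point): Knob centre at the corner of the slot, at lid height: case frame x -30, y -35, z 56 mm (the stem has 2 mm play all round, so it stops at y -37). The short leg runs from here towards +x.
- slot_end (a point): Knob centre at the closed, locked end of the short leg, at lid height: case frame x +22, y -35, z 56 mm.
- knob: Round black knob, 44 mm wide, 27 mm high (upright side up to 22 mm), resting on the lid, 0.18 to 0.35 kg. Origin: centre of its underside, at lid height. Its 14 mm stem runs down the slot; a washer below lets it rise 4 mm at most. It slides against friction only (a few N), no spring, and stays where left. Starts 1 to 20 mm from the open end of the long leg.
- bolt (a joint): Travel of the steel bolt inside the case, m: 0 withdrawn, about 0.063 to 0.070 shot through the keeper when the knob is at the corner or in the short leg. The knob's pin pushes it, after up to 25 mm of lost motion; no spring.
- vial_1: Bystander: white-capped glass sample vial, 27 mm in diameter, 58 mm high, standing on the lid at its back left; origin at the centre of its underside.
- vial_2: Bystander: a like vial, 27 x 58 mm, standing on the lid at the back, to the right of the first; origin at the centre of its underside.
- forceps: Bystander: fine steel forceps, 126 mm long, 14 mm wide, 10 mm high, lying on the worktop in front of the case; origin at the centre of the underside.
Mind the look-alikes: they are no part of the job. What is shaped like the knob but purple or turquoise is not meant.

How it is judged (in metres and radians):
On the way:
1. the knob is pushed along the long leg to the corner, shooting the bolt, before it enters the short leg (y of knob in the frame of case below -0.029 m and value of joint bolt above 0.058 m and x of knob in the frame of case below -0.012 m), for 0.05 s.
At the end, for the whole second after the job is handed in: The knob rests in the short leg within 8 mm of its closed end (case x over +14 mm, y below -29 mm), upright within 0.12 rad and still, with the bolt out by more than 58 mm (x of knob in the frame of case above 0.014 m and y of knob in the frame of case below -0.029 m and value of joint bolt above 0.058 m and angle between knob's own z axis and vertical below 0.12 rad and linear speed of knob below 0.01 m/s); the robot touches nothing.
It fails at once if the knob is lifted (over 3.2 mm) (z of knob in the frame of case above 0.0592 m).
It fails at once if the knob is pinched or pushed hard (fingers on it with more than 35 N in all) (contact force between the fingers and knob above 35 N).
It fails at once if a vial is shifted by more than 15 mm or tipped (distance of any of vial_1, vial_2 from where it was at the start of the episode above 0.015 m or angle between any of vial_1, vial_2's own z axis and vertical above 0.4 rad).
It fails at once if the forceps are shifted by more than 20 mm (distance of forceps from where it was at the start of the episode above 0.02 m).
It also fails if it takes over 48 s, if anything falls off the work surface, if the arm or the gripper's body presses on something with over 40 N, if the wrist force passes 120 N, or if a joint passes its speed limit or range.

## Working session

There is one attempt and no reset: what is moved stays moved. The work goes in short steps, Python scripts to look and compute and a shell command to move; the robot and the scene stay as the last step left them, time stands still between calls to the robot, and variables do not carry over. Pictures are saved under pics/ and viewed, at most 10 in all, crops included, and the job is handed in when it is done.

```bash
mkdir -p pics; ls
python3 - <<'E'
from plant import env, imaging
import cv2, numpy as np
o=env.get_obs(); print(o['clock'],o['position'],o['tcp_rot'],o['grip_width'])
for c in ['scene','side']:
    im=imaging.read_camera(c); cv2.imwrite(f'pics/{c}0.png',im)
    i=imaging.camera_info(c); print(c,np.round(i['mtx'],1).tolist(),np.round(i['world_from_camera'],3).tolist())
    for t in ['knob','case','vial_1','forceps']:
        for d in imaging.cut_out(c,t)[:4]:
            ys,xs=np.where(d['pixels']); print(c,t,round(d['score'],2),np.round(d['uv'],1),xs.min(),xs.max(),ys.min(),ys.max())
E
```

```text
pics
0.0 [ 0.24643782 -0.49136249  0.24315548] [-1.79938667e+02 -3.25005123e-03  2.66320521e+01] 0.9996689385548804
scene [[549.4, 0.0, 322.2], [0.0, 549.4, 239.8], [0.0, 0.0, 1.0]] [[-0.874, 0.344, -0.345, 0.815], [0.487, 0.631, -0.604, 0.77], [0.01, -0.696, -0.718, 0.756], [0.0, 0.0, 0.0, 1.0]]
scene knob 0.7 [297.9 240.5] 289 314 229 255
scene knob 0.62 [291.1 353.5] 276 306 336 369
scene knob 0.55 [432.2 264.7] 421 447 254 283
scene case 0.81 [273.6 249.2] 194 349 189 319
scene vial_1 0.74 [246.2 253.1] 237 256 232 265
scene vial_1 0.73 [264.4 268.8] 256 274 254 289
scene forceps 0.5 [328.  221.3] 316 349 209 246
side [[498.2, 0.0, 310.1], [0.0, 498.2, 241.7], [0.0, 0.0, 1.0]] [[0.981, -0.111, 0.158, 0.351], [-0.192, -0.539, 0.82, -0.514], [-0.006, -0.835, -0.55, 0.547], [0.0, 0.0, 0.0, 1.0]]
side knob 0.79 [220.9 229. ] 209 232 217 245
side knob 0.74 [332.5 248.8] 318 343 234 265
side knob 0.67 [358.2 206.8] 352 372 196 223
side case 0.69 [358.  291.7] 287 431 229 366
side vial_1 0.88 [374.1 219.4] 366 381 204 237
side vial_1 0.64 [388.6 237.3] 379 397 220 255
side forceps 0.33 [387.4 236.8] 379 396 220 254
```

View pics/scene0.png

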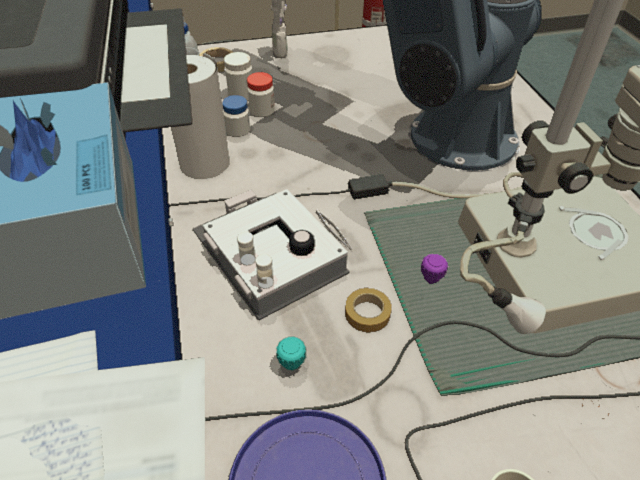

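View pics/side0.png

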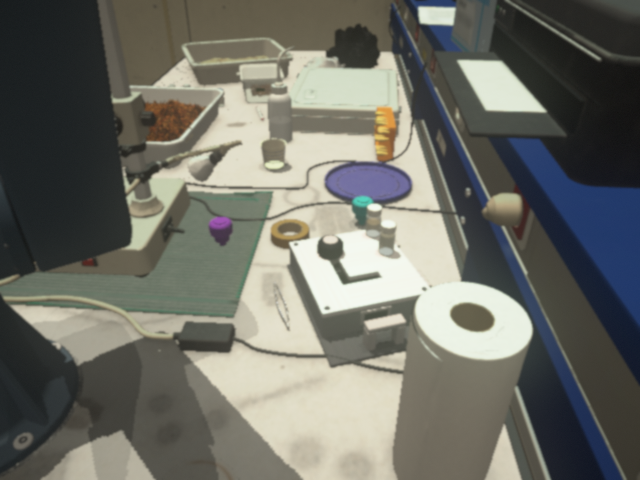

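The black knob is at scene (301,241) and side (331,248). The purple and turquoise ones are decoys. The lid and L-slot show in both pictures, so I'll enlarge them to get the corners.

Run:
```python
import cv2
a=cv2.imread('pics/scene0.png')[180:325,185:360]; b=cv2.imread('pics/side0.png')[220:370,275:445]
cv2.imwrite('pics/crop.png',cv2.resize(cv2.hconcat([cv2.resize(a,(400,331),interpolation=2),cv2.resize(b,(375,331),interpolation=2)]),None,fx=1,fy=1))
cv2.imwrite('pics/c1.png',cv2.resize(a,None,fx=4,fy=4,interpolation=2)); cv2.imwrite('pics/c2.png',cv2.resize(b,None,fx=4,fy=4,interpolation=2))
```

```text
(no output)
```

View pics/c1.png

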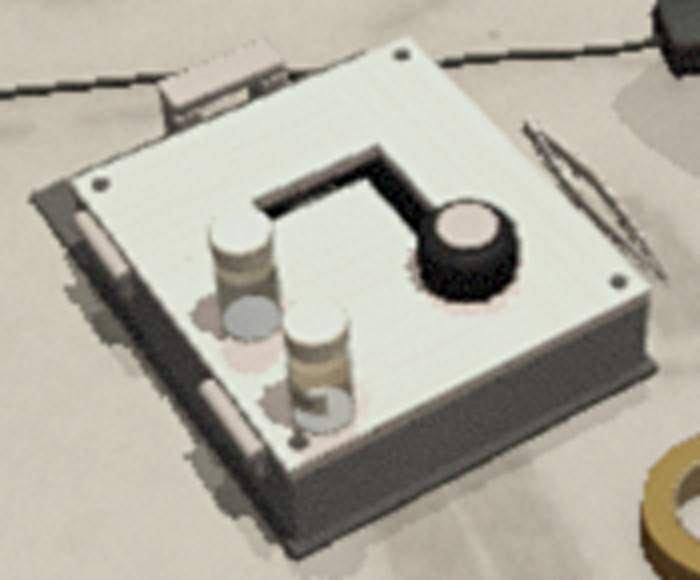

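View pics/c2.png

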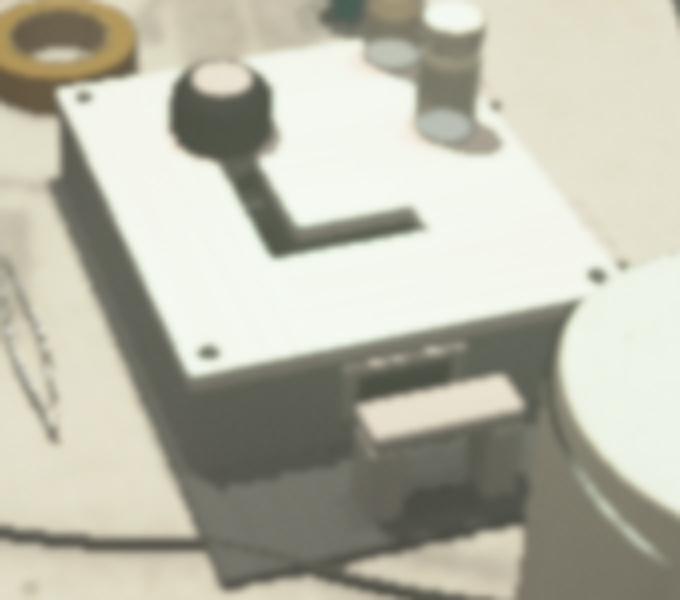

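The crops show the lid corners, the L-slot's outer corner (scene crop 377,147; side crop 275,257) and the knob's cap (466,225; 222,77). I'll fit the case pose to these.

```bash
cat > h.py <<'E'
from plant import env, imaging
import cv2, numpy as np
from scipy.optimize import least_squares
def proj(c,P):
    i=imaging.camera_info(c); T=np.linalg.inv(i['world_from_camera']); p=(T[:3,:3]@np.asarray(P,float).T).T+T[:3,3]
    q=p@np.asarray(i['mtx']).T; return q[:,:2]/q[:,2:]
def onplane(c,uv,z):
    i=imaging.camera_info(c); W=np.asarray(i['world_from_camera']); r=W[:3,:3]@np.linalg.solve(i['mtx'],[uv[0],uv[1],1]); return W[:3,3]+r*(z-W[2,3])/r[2]
E
python3 - <<'E'
from h import *
S={'scene':((185,180),{(-90,-100):(412,40),(90,-100):(72,182),(90,100):(288,468),(-90,100):(650,290),(-39,-44):(377,147),(31,-44):(252,203)},(466,225)),
'side':((275,220),{(-90,100):(57,90),(-90,-100):(192,380),(-39,-44):(275,257),(31,-44):(425,228)},(222,77))}
def res(p,cs):
    R=np.array([[np.cos(p[2]),-np.sin(p[2])],[np.sin(p[2]),np.cos(p[2])]]); out=[]
    for c in cs:
        o,d,_=S[c]; k=np.array(list(d))/1000.; P=np.c_[k@R.T+p[:2],np.full(len(k),.056)]
        out.append((proj(c,P)-(np.array(list(d.values()))/4+o)).ravel())
    return np.concatenate(out)
for cs in (['scene'],['side'],['scene','side']):
    f=least_squares(res,[.45,.1,0],args=(cs,)); p=f.x
    print(cs,np.round(p,4),np.degrees(p[2]),'res',np.round(f.fun,1))
R=np.array([[np.cos(p[2]),-np.sin(p[2])],[np.sin(p[2]),np.cos(p[2])]])
for c in S:
    o,_,k=S[c]; w=onplane(c,np.array(k)/4+o,.083); print(c,'knob',w,'case',(w[:2]-p[:2])@R)
w=lambda v:np.round(p[:2]+R@np.array(v),4)
print('open',w((-.03,.057)),'corner',w((-.03,-.035)),'end',w((.022,-.035)))
o=env.get_obs();print(o['clock'],o['position'])
for t in ['vial_1']:
    for d in imaging.cut_out('scene',t)[:2]:
        ys,xs=np.where(d['pixels']); q=onplane('scene',(d['uv'][0],ys.max()-3),.056); print('vial',q,(q[:2]-p[:2])@R)
i=imaging.camera_info('side'); print('roll front', onplane('side',(470,305),.25))
E
```

```text
['scene'] [0.5534 0.1377 0.0833] 4.774896270536187 res [-0.1 -0.5  0.1 -0.4  0.1  1.   0.5  0.2  0.8 -0.7 -1.4 -0. ]
['side'] [0.5527 0.1326 0.0985] 5.641359227527047 res [-0.9 -0.2 -0.2 -0.9 -1.2  0.8  2.2  0. ]
['scene', 'side'] [0.5532 0.1357 0.0919] 5.266177146965441 res [-1.1 -1.2 -0.4 -0.7  0.4  0.1  0.2 -1.1  0.2 -1.5 -1.8 -0.6 -0.7 -1.4
 -0.9 -2.4 -1.6 -0.5  1.8 -1. ]
scene knob [0.51960198 0.17964413 0.083     ] case [-0.02940646  0.04684427]
side knob [0.51963569 0.17764944 0.083     ] case [-0.02955597  0.04485491]
open [0.5181 0.1897] corner [0.5265 0.0981] end [0.5783 0.1029]
0.5 [ 0.24654475 -0.49158928  0.24361451]
vial [0.61891819 0.16536294 0.056     ] [0.06817978 0.02350785]
vial [0.61398171 0.22802862 0.056     ] [0.06901577 0.08636211]
roll front [ 0.55803912 -0.20292475  0.25      ]
```

```bash
cat >> h.py <<'E'
PC=np.array([.5532,.1357]); YAW=np.radians(5.27); RC=np.array([[np.cos(YAW),-np.sin(YAW)],[np.sin(YAW),np.cos(YAW)]])
from scipy.spatial.transform import Rotation as Ro
def go(x,y,z):
    o=env.get_obs(); R=Ro.from_euler('xyz',o['tcp_rot'],degrees=True)
    w=np.r_[PC+RC@np.array([x,y]),z]; d=R.inv().apply(w-o['position'])
    print('t',o['clock'],'case',np.round((np.array(o['position'][:2])-PC)@RC,4),'z',round(o['position'][2],4),'yaw',round(o['tcp_rot'][2],2),'F',np.round(o['wrist_force'],1),'-> tool',np.round(d,4),'turn',round(o['tcp_rot'][2]-5.27,1))
E
python3 -c "
from h import *
go(-.03,.1,.17)
print('roll base',onplane('scene',(203,176),0),'top',onplane('side',(470,284),.25), onplane('scene',(203,62),.25))"
```

```text
t 0.55 case [-0.363  -0.5965] z 0.2436 yaw 26.63 F [ 0.6  0.9 -0.2] -> tool [ 0.5638 -0.5274  0.0736] turn 21.4
roll base [ 0.58493916 -0.15525553  0.        ] top [ 0.57193926 -0.17453342  0.25      ] [ 0.54338564 -0.16335711  0.25      ]
```

Units first: shifts go in shares of 0.4 m and turns go in shares of 4 rad. So -0.32 m / 0.4 = -0.8, -0.28 m / 0.4 = -0.7, 21.4 degrees / 229.1831 = 0.0934.

```bash
python3 -m handwheel '[[0.075,-0.1,0,0.0349,0],[0.15,-0.2,0,0.0698,0],[0.225,-0.3,0,0.0934,0],[0.3,-0.4,0,0.0934,0],[0.375,-0.5,0,0.0934,0],[0.45,-0.6,0,0.0934,0],[0.525,-0.7,0,0.0934,0],[0.6,-0.8,0,0.0934,0]]'; python3 -c "
from h import *
go(-.03,.1,.17)"
```

```text
clock: 1.35
position: [0.3175, -0.0962, 0.2439]
tcp_rot: [180.0, -0.1, 5.2]
wrist_force: [1.4, -0.8, 0.1]
grip_width: 0.36
grasp_force: 0.0
t 1.35 case [-0.256  -0.2093] z 0.2439 yaw 5.19 F [ 1.4 -0.8  0.1] -> tool [ 0.2255 -0.3097  0.074 ] turn -0.1
```

To row units: -0.306 m / 0.4 = -0.765, -0.275 m / 0.4 = -0.6875.

```bash
python3 -m handwheel '[[0.07,-0.0975,0,0,0],[0.14,-0.195,0,0,0],[0.2125,-0.2925,0,0,0],[0.2825,-0.39,0,0,0],[0.3525,-0.4875,0.05,0,0],[0.4225,-0.585,0.1,0,0],[0.5,-0.6875,0.15,0,0],[0.55,-0.765,0.185,0,0]]' >/dev/null; python3 -m handwheel '[[0,0,0,0,0],[0,0,0,0,0],[0,0,0,0,0]]'
python3 - <<'E'
from h import *
go(-.03,.098,.089)
for c in ['scene','side']: 
    im=imaging.read_camera(c); cv2.imwrite(f'pics/{c}1.png',im)
a=cv2.imread('pics/scene1.png')[130:330,150:400]; b=cv2.imread('pics/side1.png')[120:320,225:475]
cv2.imwrite('pics/v1.png',cv2.resize(cv2.hconcat([a,b]),None,fx=1.6,fy=1.6))
E
```

```text
clock: 2.45
position: [0.5087, 0.2261, 0.1701]
tcp_rot: [180.0, -0.0, 5.2]
wrist_force: [0.5, -0.7, 1.0]
grip_width: 0.004
grasp_force: 0.0
t 2.45 case [-0.036   0.0941] z 0.1701 yaw 5.21 F [ 0.5 -0.7  1. ] -> tool [ 0.006  -0.0039  0.0811] turn -0.1
```

View pics/v1.png

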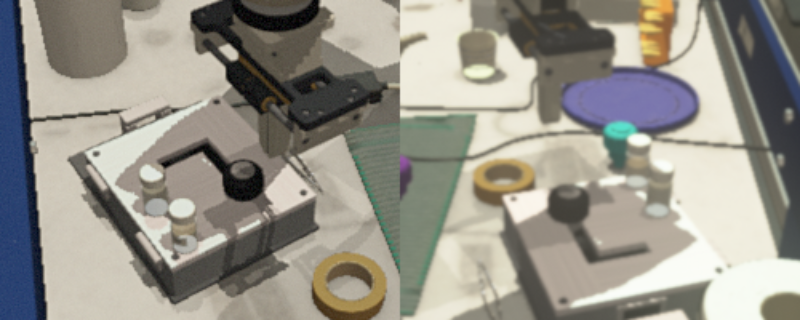

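The closed fingers hang above the +y edge of the lid (scene half about 280,125), on the far side of the knob (243,178). The knob and vials are untouched, so I'll descend and push.

To row units: 0.081 m / 0.4 = 0.2025, 0.07 m / 0.4 = 0.175.

```bash
python3 -m handwheel '[[0.015,-0.015,0.05,0,0],[0.015,-0.015,0.125,0,0],[0.015,-0.015,0.175,0,0],[0.015,-0.015,0.2025,0,0],[0.015,-0.015,0.2025,0,0],[0.015,-0.015,0.2025,0,0]]'; python3 -c "
from h import *
go(-.03,-.035+.022+.0175,.089)"
```

```text
clock: 3.15
position: [0.5148, 0.2332, 0.0897]
tcp_rot: [-180.0, -0.1, 5.2]
wrist_force: [-0.3, 0.8, 0.1]
grip_width: 0.008
grasp_force: 0.0
t 3.15 case [-0.0293  0.1006] z 0.0897 yaw 5.21 F [-0.3  0.8  0.1] -> tool [-0.0006  0.0961  0.0007] turn -0.1
```

To row units: 0.035 m / 0.4 = 0.0875, 0.031 m / 0.4 = 0.0775.

```bash
python3 -m handwheel '[[0,0.015,0,0,0],[0,0.0275,0,0,0],[0,0.0375,0,0,0],[0,0.0475,0,0,0],[0,0.0575,0,0,0],[0,0.0675,0,0,0],[0,0.0775,0,0,0],[0,0.0875,0,0,0]]'; python3 -m handwheel '[[0,0.01,0,0,0],[0,0.02,0,0,0],[0,0.03,0,0,0],[0,0.04,0,0,0],[0,0.05,0,0,0],[0,0.06,0,0,0],[0,0.07,0,0,0],[0,0.08,0,0,0]]'
python3 - <<'E'
from h import *
go(-.03,.0045,.089)
for c in ['scene','side']:
    im=imaging.read_camera(c); cv2.imwrite(f'pics/{c}2.png',im)
    for d in imaging.cut_out(c,'knob')[:4]:
        q=onplane(c,d['uv'],.07); print(c,round(d['score'],2),np.round(d['uv']),np.round((q[:2]-PC)@RC,4))
E
```

```text
clock: 3.95
position: [0.5176, 0.1983, 0.0888]
tcp_rot: [-180.0, -0.0, 5.2]
wrist_force: [-0.8, 4.3, 3.7]
grip_width: 0.001
grasp_force: 2.2
clock: 4.75
position: [0.5204, 0.1663, 0.0886]
tcp_rot: [-180.0, 0.0, 5.2]
wrist_force: [-0.2, 4.6, 4.2]
grip_width: 0.007
grasp_force: 2.4
t 4.75 case [-0.0299  0.0335] z 0.0886 yaw 5.23 F [-0.2  4.6  4.2] -> tool [-0.0001  0.029  -0.0004] turn -0.0
scene 0.82 [434. 268.] [-0.1798  0.2204]
scene 0.66 [293. 354.] [0.1034 0.2295]
scene 0.65 [280. 224.] [-0.0219 -0.0117]
side 0.64 [341. 265.] [-0.0308 -0.0147]
side 0.64 [223. 228.] [-0.1985  0.1561]
```

To row units: 0.018 m / 0.4 = 0.045, 0.017 m / 0.4 = 0.0425.

```bash
python3 -m handwheel '[[0,0.0075,0,0,0],[0,0.015,0,0,0],[0,0.0225,0,0,0],[0,0.03,0,0,0],[0,0.035,0,0,0],[0,0.04,0,0,0],[0,0.0425,0,0,0],[0,0.045,0,0,0]]'
python3 - <<'E'
from h import *
go(-.03,.0045,.089)
for c in ['scene','side']:
    im=imaging.read_camera(c); cv2.imwrite(f'pics/{c}3.png',im)
    for d in imaging.cut_out(c,'knob')[:4]:
        q=onplane(c,d['uv'],.07); print(c,round(d['score'],2),np.round(d['uv']),np.round((q[:2]-PC)@RC,4))
a=cv2.imread('pics/scene3.png')[130:330,150:400]; b=cv2.imread('pics/side3.png')[150:350,225:475]
cv2.imwrite('pics/v3.png',cv2.resize(cv2.hconcat([a,b]),None,fx=1.6,fy=1.6))
E
```

```text
clock: 5.75
position: [0.522, 0.1486, 0.0887]
tcp_rot: [-180.0, -0.0, 5.2]
wrist_force: [-1.5, 2.3, 0.6]
grip_width: 0.007
grasp_force: 1.4
t 5.75 case [-0.0298  0.0157] z 0.0887 yaw 5.23 F [-1.5  2.3  0.6] -> tool [-0.0001  0.0112 -0.0003] turn -0.0
scene 0.88 [276. 220.] [-0.0199 -0.0232]
scene 0.78 [292. 355.] [0.106 0.23 ]
scene 0.7 [431. 267.] [-0.1759  0.2162]
side 0.84 [346. 270.] [-0.0272 -0.03  ]
side 0.8 [220. 230.] [-0.2046  0.1522]
side 0.67 [363. 200.] [0.0834 0.1821]
```

View pics/v3.png

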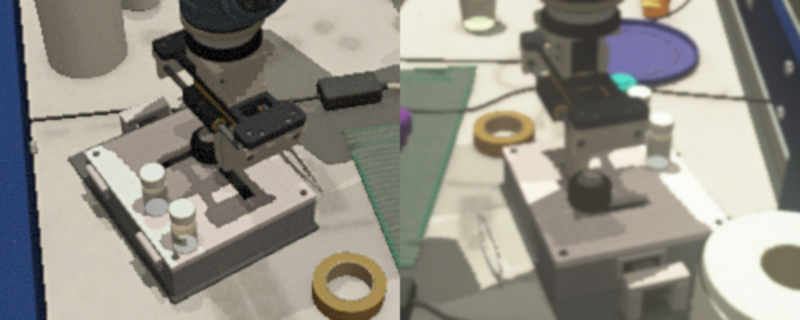

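The knob (scene half about 205,145) is close to the corner with the fingers behind it. I'll push on in 1 mm steps until it stops.

To row units: 0.006 m / 0.4 = 0.015, 0.005 m / 0.4 = 0.0125.

```bash
python3 -m handwheel '[[0,0.0025,0,0,0],[0,0.005,0,0,0],[0,0.0075,0,0,0],[0,0.01,0,0,0],[0,0.0125,0,0,0],[0,0.015,0,0,0]]'; python3 -m handwheel '[[0,0.0025,0,0,0],[0,0.005,0,0,0]]'; python3 -m handwheel '[[0,0.0025,0,0,0],[0,0.005,0,0,0]]'
```

```text
clock: 6.55
position: [0.5225, 0.1425, 0.0885]
tcp_rot: [180.0, 0.0, 5.2]
wrist_force: [-1.0, 2.5, -0.2]
grip_width: 0.008
grasp_force: 1.0
clock: 6.75
position: [0.5227, 0.1406, 0.0886]
tcp_rot: [180.0, 0.0, 5.2]
wrist_force: [-0.8, 2.3, -0.2]
grip_width: 0.001
grasp_force: 1.1
clock: 6.95
position: [0.5229, 0.1386, 0.0886]
tcp_rot: [-180.0, 0.0, 5.2]
wrist_force: [0.8, 2.1, 0.2]
grip_width: 0.004
grasp_force: 1.1
```

To row units: 0.001 m / 0.4 = 0.0025.

```bash
python3 -m handwheel '[[0,0.0025,0,0,0]]'|sed -n '2p;4p'; python3 -m handwheel '[[0,0.0025,0,0,0]]'|sed -n '2p;4p'; python3 -m handwheel '[[0,0.0025,0,0,0]]'|sed -n '2p;4p';  python3 - <<'E'
from h import *
go(-.03,.0045,.089)
for c in ['scene','side']:
    im=imaging.read_camera(c); cv2.imwrite(f'pics/{c}4.png',im)
    for d in imaging.cut_out(c,'knob')[:4]:
        q=onplane(c,d['uv'],.07); print(c,round(d['score'],2),np.round(d['uv']),np.round((q[:2]-PC)@RC,4))
E
```

```text
position: [0.523, 0.1376, 0.0887]
wrist_force: [0.6, 2.0, 0.5]
position: [0.5231, 0.1366, 0.0886]
wrist_force: [-0.1, 2.5, -0.5]
position: [0.5232, 0.1356, 0.0886]
wrist_force: [-0.2, 3.4, -0.2]
t 7.25 case [-0.0299  0.0027] z 0.0886 yaw 5.23 F [-0.2  3.4 -0.2] -> tool [-0.0001 -0.0018 -0.0004] turn -0.0
scene 0.95 [291. 352.] [0.1049 0.2251]
scene 0.78 [435. 265.] [-0.1839  0.2165]
scene 0.62 [272. 218.] [-0.0177 -0.0328]
side 0.8 [220. 227.] [-0.2024  0.1602]
side 0.73 [344. 276.] [-0.0367 -0.0439]
side 0.44 [364. 199.] [0.0881 0.1837]
```

To row units: 0.001 m / 0.4 = 0.0025.

```bash
for i in 1 ; do python3 -m handwheel '[[0,0.0025,0,0,0]]'|sed -n '2p;4p'; done; python3 -m handwheel '[[0,0.0025,0,0,0]]'|sed -n '2p;4p'; python3 -m handwheel '[[0,0,0,0,0]]'|sed -n '2p;4p'
```

```text
position: [0.5233, 0.1348, 0.0886]
wrist_force: [0.3, 2.2, 0.2]
position: [0.5234, 0.1337, 0.0887]
wrist_force: [0.3, 1.4, 0.2]
position: [0.5234, 0.1336, 0.0887]
wrist_force: [-0.7, 0.6, 0.1]
```

To row units: 0.001 m / 0.4 = 0.0025.

```bash
python3 -m handwheel '[[0,0.0025,0,0,0]]'|sed -n '2p;4p'; python3 -m handwheel '[[0,0.0025,0,0,0]]'|sed -n '2p;4p'; python3 -m handwheel '[[0,0.0025,0,0,0]]'|sed -n '2p;4p'
```

```text
position: [0.5235, 0.1328, 0.0887]
wrist_force: [-0.2, 2.9, 0.4]
position: [0.5236, 0.1319, 0.0887]
wrist_force: [-1.2, 6.9, 2.7]
position: [0.5238, 0.1315, 0.089]
wrist_force: [-1.7, 12.9, 5.6]
```

The knob has stopped at the corner, with the force rising to 13 N. I'll back off and go round to its -x side.

To row units: -0.05 m / 0.4 = -0.125, 0.036 m / 0.4 = 0.09.

```bash
python3 -m handwheel '[[0,-0.0125,0,0,0],[0,-0.0625,0,0,0],[-0.0625,-0.0625,0,0,0],[-0.125,-0.0625,0,0,0],[-0.125,-0.025,0,0,0],[-0.125,0.03,0,0,0],[-0.125,0.09,0,0,0],[-0.125,0.09,0,0,0]]'
python3 - <<'E'
from h import *
go(.022-.03,-.036,.089)
for c in ['scene','side']:
    im=imaging.read_camera(c); cv2.imwrite(f'pics/{c}5.png',im)
    for d in imaging.cut_out(c,'knob')[:4]:
        q=onplane(c,d['uv'],.07); print(c,round(d['score'],2),np.round(d['uv']),np.round((q[:2]-PC)@RC,4))
a=cv2.imread('pics/scene5.png')[130:330,150:400]; b=cv2.imread('pics/side5.png')[150:350,225:475]
cv2.imwrite('pics/v5.png',cv2.resize(cv2.hconcat([a,b]),None,fx=1.6,fy=1.6))
E
```

```text
clock: 8.85
position: [0.4773, 0.0885, 0.0887]
tcp_rot: [180.0, 0.0, 5.1]
wrist_force: [0.0, 0.1, 0.1]
grip_width: 0.007
grasp_force: 0.0
t 8.85 case [-0.0799 -0.04  ] z 0.0887 yaw 5.13 F [0.  0.1 0.1] -> tool [ 0.0719 -0.0042 -0.0003] turn -0.1
scene 0.9 [276. 214.] [-0.0292 -0.0375]
scene 0.61 [432. 268.] [-0.1758  0.218 ]
scene 0.58 [290. 354.] [0.107  0.2263]
side 0.95 [349. 280.] [-0.0319 -0.0544]
side 0.91 [360. 205.] [0.0718 0.1643]
side 0.71 [222. 229.] [-0.2012  0.1533]
```

View pics/v5.png

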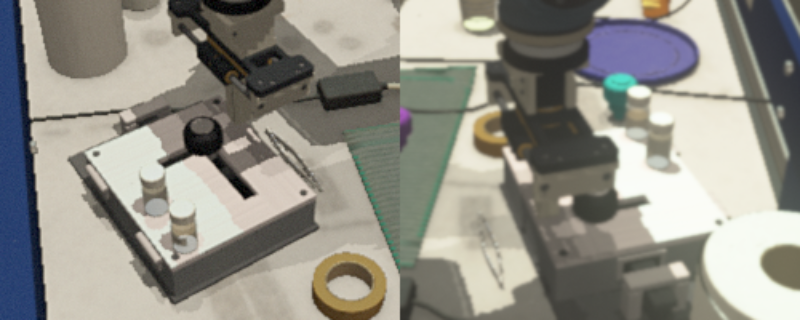

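The knob is seated at the corner (scene half about 203,135) with the fingers on its front side. Now I'll push along the short leg.

To row units: 0.036 m / 0.4 = 0.09, 0.032 m / 0.4 = 0.08.

```bash
python3 -m handwheel '[[0.015,0,0,0,0],[0.03,0,0,0,0],[0.04,0,0,0,0],[0.05,0,0,0,0],[0.06,0,0,0,0],[0.07,0,0,0,0],[0.08,0,0,0,0],[0.09,0,0,0,0]]'|sed -n '2p;4p';  python3 -m handwheel '[[0.01,0,0,0,0],[0.02,0,0,0,0],[0.03,0,0,0,0],[0.04,0,0,0,0],[0.05,0,0,0,0]]'|sed -n '2p;4p'; python3 -m handwheel '[[0.005,0,0,0,0],[0.01,0,0,0,0]]'|sed -n '2p;4p'; python3 -m handwheel '[[0.0025,0,0,0,0],[0.005,0,0,0,0]]'|sed -n '2p;4p'
python3 - <<'E'
from h import *
go(.022-.03,-.036,.089)
for c in ['scene','side']:
    im=imaging.read_camera(c); cv2.imwrite(f'pics/{c}6.png',im)
    for d in imaging.cut_out(c,'knob')[:4]:
        q=onplane(c,d['uv'],.07); print(c,round(d['score'],2),np.round(d['uv']),np.round((q[:2]-PC)@RC,4))
E
```

```text
position: [0.5133, 0.0936, 0.0886]
wrist_force: [-1.6, -0.3, -0.9]
position: [0.5332, 0.0955, 0.0886]
wrist_force: [-0.9, -0.0, -1.1]
position: [0.537, 0.0958, 0.0886]
wrist_force: [-2.2, 0.6, -1.0]
position: [0.5389, 0.096, 0.0886]
wrist_force: [-1.3, 0.2, -0.4]
t 10.75 case [-0.0179 -0.0382] z 0.0886 yaw 5.23 F [-1.3  0.2 -0.4] -> tool [ 0.0099 -0.0023 -0.0004] turn -0.0
scene 0.87 [432. 267.] [-0.1781  0.2174]
scene 0.71 [255. 222.] [ 0.013 -0.04 ]
scene 0.65 [292. 354.] [0.104  0.2285]
side 0.7 [374. 275.] [ 0.0094 -0.0543]
side 0.68 [222. 229.] [-0.1997  0.1529]
```

To row units: 0.004 m / 0.4 = 0.01, 0.003 m / 0.4 = 0.0075.

```bash
python3 -m handwheel '[[0.0025,0,0,0,0],[0.005,0,0,0,0],[0.0075,0,0,0,0],[0.01,0,0,0,0]]'|sed -n '2p;4p'; python3 -m handwheel '[[0.0025,0,0,0,0],[0.005,0,0,0,0]]'|sed -n '2p;4p'; python3 -m handwheel '[[0.0025,0,0,0,0]]'|sed -n '2p;4p'; python3 -m handwheel '[[0.0025,0,0,0,0]]'|sed -n '2p;4p'
```

```text
position: [0.5429, 0.0964, 0.0887]
wrist_force: [-2.7, -0.8, 1.7]
position: [0.5449, 0.0965, 0.0886]
wrist_force: [-3.4, -0.6, 2.3]
position: [0.546, 0.0966, 0.0887]
wrist_force: [-2.6, -0.5, 1.6]
position: [0.5469, 0.0967, 0.0886]
wrist_force: [-3.0, -0.5, 1.8]
```

To row units: 0.001 m / 0.4 = 0.0025.

```bash
python3 -m handwheel '[[0.0025,0,0,0,0]]'|sed -n '2p;4p'; python3 -m handwheel '[[0.0025,0,0,0,0]]'|sed -n '2p;4p'; python3 -m handwheel '[[0.0025,0,0,0,0]]'|sed -n '2p;4p'; python3 -m handwheel '[[0.0025,0,0,0,0]]'|sed -n '2p;4p'
```

```text
position: [0.5479, 0.0968, 0.0887]
wrist_force: [-2.6, -0.2, 1.5]
position: [0.5489, 0.0969, 0.0886]
wrist_force: [-2.9, 0.2, 1.8]
position: [0.5496, 0.097, 0.0886]
wrist_force: [-7.9, -1.2, 6.0]
position: [0.5498, 0.097, 0.0885]
wrist_force: [-12.2, -1.3, 10.0]
```

It has stopped at the end of the short leg, where the geometry says it should. Backing off and rising.

To row units: -0.14 m / 0.4 = -0.35, -0.12 m / 0.4 = -0.3.

```bash
python3 -m handwheel '[[-0.01,0,0,0,0],[-0.05,0,0,0,0],[-0.1125,0,0,0,0],[-0.125,0,-0.1,0,0],[-0.15,0,-0.2,0,0],[-0.225,0,-0.3,0,0],[-0.3,0,-0.35,0,0],[-0.3,0,-0.35,0,0]]'
python3 - <<'E'
from h import *
for c in ['scene','side']:
    im=imaging.read_camera(c); cv2.imwrite(f'pics/{c}7.png',im)
    for d in imaging.cut_out(c,'knob')[:4]:
        q=onplane(c,d['uv'],.07); print(c,round(d['score'],2),np.round(d['uv']),np.round((q[:2]-PC)@RC,4))
a=cv2.imread('pics/scene7.png')[130:330,150:400]; b=cv2.imread('pics/side7.png')[150:350,225:475]
cv2.imwrite('pics/v7.png',cv2.resize(cv2.hconcat([a,b]),None,fx=1.6,fy=1.6))
E
```

```text
clock: 12.95
position: [0.4304, 0.0862, 0.2313]
tcp_rot: [-180.0, -0.3, 5.2]
wrist_force: [0.7, -0.2, -0.4]
grip_width: 0.008
grasp_force: 0.0
scene 0.88 [292. 354.] [0.1042 0.228 ]
scene 0.7 [434. 266.] [-0.1813  0.2169]
scene 0.63 [252. 223.] [ 0.0183 -0.0417]
side 0.66 [222. 228.] [-0.2004  0.1556]
side 0.6 [376. 272.] [ 0.0152 -0.0481]
```

View pics/v7.png

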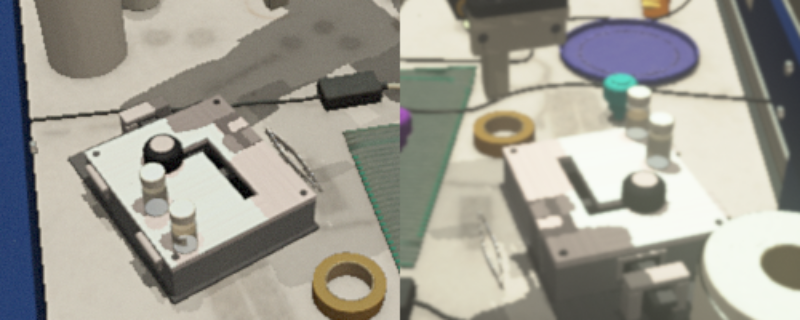

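The knob stands at the closed end of the short leg (scene half about 163,152), and the slot behind it is empty. The vials and forceps are in place and the hand is clear.

```bash
python3 -c "
from plant import order
print(order.close_job())"
```

```text
the job is handed in; nothing more can be done
None
```

The knob was pushed to its stop at the slot corner, then to its stop at the locked end of the short leg. The vials and forceps look undisturbed, the hand is clear, and the job was handed in after about 13 s; the hand-in gave no verdict, and I inferred the bolt's position from the knob rather than measuring it.

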